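Clear the jig and hold a sanding block against its sprung fence

TASK

I am about to screw a clamp strip to the near end of the wooden sanding block and need a third hand: first lift the small jar off the bed of the pressing jig and stand it upright in the shallow tray, set down rather than dropped. Then lay the sanding block flat on the jig's bed, end on to the sprung fence, square to it and centred so the fence backs its whole end, and gently push the fence back to about half of its travel, pointer between the two marks, never ramming it. Finish while still holding the block pressed there with that steady push; do not let go, and leave the cup, the polishing bar and the screwdriver alone.

Things in the scene. Friction and masses are not known exactly. Their poses are not given: they have to be found in the camera images.
- jig: Fixed jig: plywood bed 250 (x) x 130 x 12 mm, top 12 mm above the bench, with a sprung fence near its far end and a steel back block. Origin: centre of the underside; x along the bed to the fence (away from the robot, yaw within 0.3), z up. Fence face at rest at x = 30 mm; bed in front of it free. Rail 32 mm high with two dark marks beside the fence, x 22 to 74, y 49 to 63 mm.
- fence (a joint): Travel of the sprung fence in m along the jig's +x: 0 at rest, 0.024 at its hard end. Upright aluminium plate 12 mm thick, 90 mm wide, 43 mm above the bed; it only slides. The spring pushes back with 2 N at first plus 0.45 N per mm (7.4 N at half travel). Its pointer reads over two marks on the rail, at 6 and 18 mm of travel.
- fence_face (a point): Centre of the fence's front face (the face the block is pressed on), 22 mm above the bed (34 mm above the bench); it moves with the fence. Its axes are the jig's.
- block: Loose wooden sanding block, about 0.2 kg, flat on the bench left or right of the jig: sole 120 (x) x 64 (y) x 18 mm, with a darker grip rib on top, 90 (x) x 24 (y) mm, from 18 to 53 mm above the underside. Origin: centre of the underside. Both ends (x = +60 and -60 mm) are alike; either may face the fence.
- jar: Closed small round amber jar of screws with a steel lid, 48 mm across, 70 mm tall, about 150 g. Origin at the centre of its underside, z up. It starts upright on the jig's bed, where the block has to go.
- tray: Fixed shallow square wooden tray 130 x 130 mm, walls 5 mm thick and 14 mm high, floor 5 mm above the bench, open on top. Origin at the centre of its underside on the bench. On the other side of the jig from the block.
- cup: Bystander: loose terracotta cup, 76 mm across, 95 mm tall, origin at the centre of its underside. Leave alone.
- compound: Bystander: loose dark brown bar of polishing compound 80 x 45 x 35 mm, origin at the centre of its underside. Leave alone.
- screwdriver: Bystander: loose screwdriver lying on the bench beyond the jig, its length roughly along world y. Leave alone.
Mind the look-alikes: they are no part of the job. What is shaped like the jar but green is not meant.

How it is judged:
By the outcome, as a careful person would: the job done as asked, in the order asked, and still so for the second after the job is handed in, while the arm keeps its last pose, push and grip.
It also fails if it takes over 64 s, if anything falls off the work surface, if the arm or the gripper's body presses on something with over 40 N, if the wrist force passes 120 N, or if a joint passes its speed limit or range.

ROBOT

A 6-joint arm with a two-finger parallel gripper is mounted at the origin on the work surface. World frame = base frame: x ahead of the robot, y to its left, z up, the work surface at z = 0. Lengths are in m, angles in degrees, forces in N, time in s.
With the tool pointing down it reaches from about 0.375 to 0.9 m from the base axis. Payload 3.1 kg.
Tool frame: the origin (TCP) lies on the centre line of the jaws, within the pads' length; the fingertips stand 17 mm ahead of it and the grasp point (between the pads) lies 2 mm behind it; z points along the fingers, y is the line along which they close (so a half turn about z gives the same grasp; the last joint's range is limited). The gripper opens to 87 mm and grips with 3 to 60 N. Pads are 19 mm wide; open, the fingers measure 117 mm over their backs; the gripper's body (75 mm by 190 mm) begins 51 mm behind the grasp point.
Start: joints at [60.418, 30.224, 82.088, -0, 67.689, -10.227], TCP at [0.207, 0.59, 0.24] pointing down, gripper open.
Joint ranges: [-176.69, 176.69], [-43.24, 126.21], [12.49, 139.97], [-82, 262], [0, 151.66], [-163.58, 163.58]. Speed limits (degrees/s): [159.86, 159.86, 180, 180, 180, 180].

INTERFACE

Orientations are given as a 3x3 rotation matrix whose columns are the frame's x, y, z axes.
In Python, from rig import bot, imaging, finder gives the robot as it stands. The module is installed in compiled form; this text tells all that it offers.
- The arm moves only by the tool play_rows, never from a script. Its argument "motion" is a list that holds one entry, the list of rows, each a list of 6 numbers: the shift along the tool's x, y, z in m, then the turn, a rotation vector about the tool's x, y, z in degrees. In form: [[[dx, dy, dz, wx, wy, wz], ...]]. A call has 1 to 8 rows; each row is the pose to reach, as a shift and turn from the pose commanded when the call began, along the tool's axes at that moment; what a row does not reach only later rows make up. A row lasts 1/12 s, in which the tool goes at most 41.7 mm and 7.16 degrees, less where a joint would pass 70% of its speed; a pose out of reach is approached as far as the arm can. A call with a gripper value outside its range is refused whole. "fingers" is the finger opening in m, from 0 to 0.087, set as the call begins (left out, the last holds). The fingers move at their own pace and stop on an object; the grip force is fixed at half the most. Time passes only in rows, so rows that repeat a pose let the fingers close. It gives the time, the measured TCP pose, the force, the opening and the grip force at its end, in the units of the state.
- bot.read_state(): the state, without advancing time (a new reading comes with each control period).
- imaging.capture(name): name is "scene" or "top"; returns a dict with "frame" (384x512x3 uint8, red, green, blue), "camera_matrix" (3x3 intrinsics, pixels), "R" (3x3) and "t" (3): a world point X has camera coordinates R X + t. Camera axes: x right, y down, z forward; pixel columns grow to the right and rows downward; lengths in m; the calibration is good to about 2 mm. A picture is of the moment at which its call begins. There is no depth.
- bot.hand_in(): hands the job in; it is judged then, once.
Trained networks look in the newest picture that a camera, given by its name, has taken for a name from the list of things; names that differ only in an ending like _2 or _b are one class to them, and where a whole thing is asked for, a point or a joint stands for the part that bears it (a point fixed in the world has none). Each returns a list of dicts, best first, with "confidence" (0 to 1); they miss things now and then, are a little off and sometimes report something else, mostly with a low value. They report only what shows in the picture. A call takes as long as a camera call. They do not tell look-alikes from the thing itself.
- finder.recognise(camera, name): "at" ([x, y, z] in m, in world coordinates, good to about 4 mm: the middle of the surface that is visible of it).
- finder.outline_of(camera, name): "pixels" (384x512 bool, what is visible of it).
The state is a dict: "time_s": time; "joint_positions": joint angles; "qvel": joint speeds; "tau": joint torques, N m; "position": TCP position; "tcp_rot": TCP orientation; "force": force on the tool from outside, world axes, zero at the start; "moment": the same for the moment, N m; "opening": opening from 0.0 (shut) to 1.0 (fully open); "grasp_force": force on a finger pad.
Only numpy, scipy, OpenCV 4.12 (cv2) and the standard library are available. Lean on these libraries where they do the work, as an engineer would, in place of code of your own. Each camera call takes 0.05 s, during which the arm holds its last target. There are 200 camera calls.

## Working session

There is one attempt and no reset: what is moved stays moved. The work goes in short steps, Python scripts to look and compute and a tool call to move; the robot and the scene stay as the last step left them, time stands still between calls to the robot, and variables do not carry over. Pictures are saved under pics/ and viewed, at most 10 in all, crops included, and the job is handed in when it is done.

Besides the shell and the picture viewer there is one more tool, called after ">>>" by a JSON object that holds its "api" and its "payload", one argument or row to a line. play_rows: Moves the arm, as the interface text tells. Its arguments: {"type":"object","properties":{"motion":{"type":"array"},"fingers":{"type":"number"}},"required":["motion"]}

```bash
mkdir -p pics
cat > h.py <<'E'
import numpy as np, cv2
from rig import bot, imaging, finder
np.set_printoptions(precision=4,suppress=True)
def proj(c,X):
    p=(np.asarray(c["camera_matrix"])@(np.asarray(c["R"])@np.atleast_2d(X).T+np.asarray(c["t"]).reshape(3,1)));return (p[:2]/p[2]).T
def ray(c,uv,z):
    K,R,t=[np.asarray(c[k],float) for k in("camera_matrix","R","t")]
    t=t.ravel();o=-R.T@t;out=[]
    for u in np.atleast_2d(uv):
        d=R.T@np.linalg.solve(K,[u[0],u[1],1]);out.append(o+d*(z-o[2])/d[2])
    return np.array(out)
def tri(c1,u1,c2,u2):
    P=[np.asarray(c["camera_matrix"])@np.c_[c["R"],np.ravel(c["t"])] for c in(c1,c2)]
    X=cv2.triangulatePoints(P[0],P[1],np.array(u1,float).reshape(2,1),np.array(u2,float).reshape(2,1));return (X[:3]/X[3]).ravel()
E
python3 - <<'E'
from h import *
s=bot.read_state();print(s)
C={n:imaging.capture(n) for n in("scene","top")}
for n,c in C.items():
    print(n,-np.asarray(c["R"]).T@np.ravel(c["t"]))
    for k in "jig fence fence_face block jar tray cup compound screwdriver".split():
        for r in finder.recognise(n,k)[:3]: print(k,np.array(r["at"]),round(r["confidence"],2),proj(c,r["at"])[0].round())
cv2.imwrite("pics/a.png",cv2.resize(np.hstack([C["scene"]["frame"]])[:,:,::-1],(800,600)))
cv2.imwrite("pics/b.png",cv2.resize(C["top"]["frame"][:,:,::-1],(800,600)))
E
```

```text
{'time_s': 0.0, 'joint_positions': array([ 60.4183,  30.2781,  82.158 ,  -0.0015,  67.6901, -10.2275]), 'qvel': array([-0.0426, -0.024 , -0.1157,  0.08  ,  0.0953, -0.0216]), 'tau': array([  0.001 , -44.0036, -17.6597,   0.0635,   0.0583,  -0.0002]), 'position': array([0.2068, 0.5891, 0.2386]), 'tcp_rot': array([[-0.9435,  0.3314, -0.0011],
       [ 0.3314,  0.9435, -0.0019],
       [ 0.0004, -0.0022, -1.    ]]), 'force': array([-0.604 ,  0.588 ,  0.5384]), 'moment': array([ 0.0251, -0.0223, -0.0339]), 'grasp_force': 0.0, 'opening': 0.9989345537061648}
scene [1.1944 0.0063 0.8966]
fence [ 0.5843 -0.0183  0.0429] 0.69 [237. 182.]
fence_face [ 0.5845 -0.0155  0.0419] 0.88 [239. 182.]
block [0.5468 0.2321 0.0205] 0.81 [343. 170.]
jar [ 0.5213 -0.0193  0.0661] 0.97 [236. 154.]
jar [0.4641 0.0993 0.0601] 0.82 [285. 135.]
jar [0.5487 0.117  0.0519] 0.73 [296. 165.]
tray [ 0.5463 -0.2425  0.0079] 0.69 [143. 181.]
cup [0.7012 0.2894 0.0626] 0.87 [385. 216.]
compound [ 0.7086 -0.2983  0.0351] 0.69 [107. 237.]
screwdriver [ 0.7767 -0.0455  0.0219] 0.88 [226. 264.]
top [ 0.4927 -0.0138  0.8975]
jig [ 0.5523 -0.023   0.0097] 0.9 [273. 210.]
fence [ 0.5827 -0.0173  0.0387] 0.86 [270. 196.]
fence_face [ 0.5827 -0.0203  0.0413] 0.56 [271. 196.]
block [0.5237 0.2252 0.0192] 0.56 [167. 222.]
jar [0.5295 0.1093 0.0706] 0.89 [213. 219.]
jar [ 0.5043 -0.0163  0.0806] 0.63 [270. 230.]
jar [0.4517 0.0992 0.0709] 0.62 [217. 255.]
tray [ 0.5389 -0.2368  0.0046] 0.81 [363. 215.]
cup [0.707  0.2978 0.0612] 0.6 [132. 142.]
compound [ 0.7011 -0.2907  0.0358] 0.92 [387. 145.]
screwdriver [ 0.7631 -0.0466  0.0216] 0.9 [282. 122.]
```

View pics/a.png

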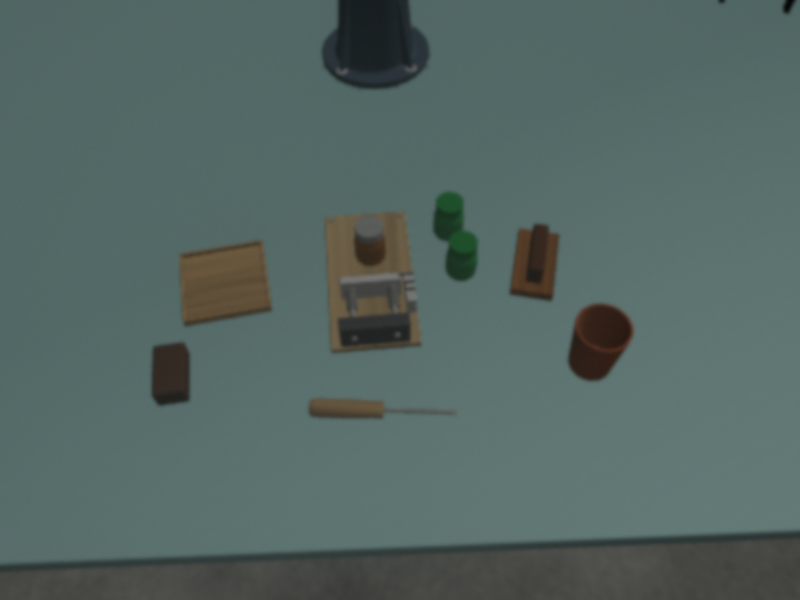

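View pics/b.png

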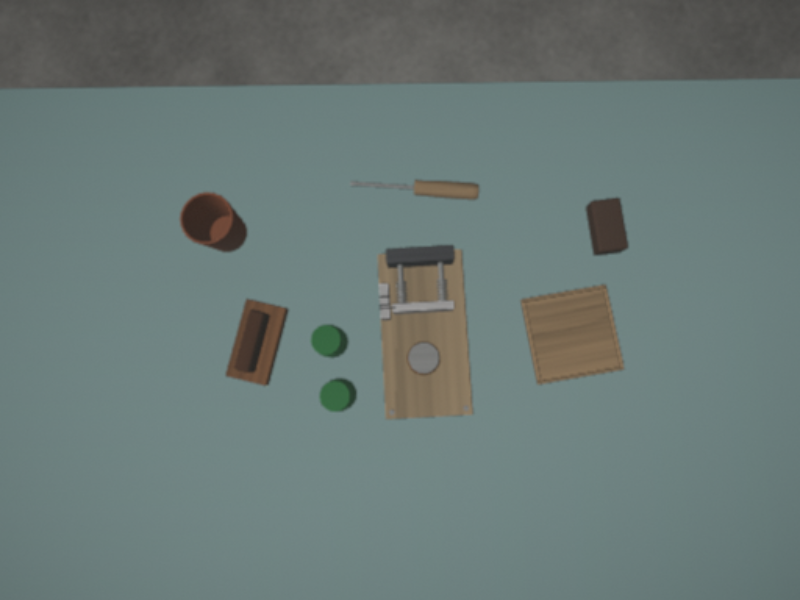

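The amber jar stands at (369,240) in the scene picture and (424,357) in the top one. Candidates for the jar, scene/top pixels: amber (369,240)/(424,357); green (449,215)/(337,394); green (462,255)/(328,340). By the description I choose the amber one on the jig bed. The block is at (536,262)/(257,341) and the tray at (225,283)/(572,334). Next I take close crops and measurements.

Run:
```python
from h import *
C={n:imaging.capture(n) for n in("scene","top")}
O={}
for n,c in C.items():
    for k in "jig fence block jar tray".split():
        for r in finder.outline_of(n,k)[:3]:
            m=r["pixels"].astype(np.uint8)
            if m.sum()<20: continue
            u=np.argwhere(m)[:,::-1].astype(np.float32)
            ce=u.mean(0); col=c["frame"][m>0].mean(0)
            z={"jig":.012,"fence":.055,"block":.018,"jar":.07,"tray":.014}[k]
            box=cv2.boxPoints(cv2.minAreaRect(u))
            w=ray(c,box,z)[:,:2]
            print(n,k,round(r["confidence"],2),m.sum(),ce,"col",col.round(),"box",box.round(1).tolist(),"\n  W",w.round(4).tolist(),"mean",w.mean(0))
for n,(x0,y0) in {"top":(140,150),"scene":(200,115)}.items():
    f=C[n]["frame"][y0:y0+120,x0:x0+160,::-1]
    f=cv2.resize(f,(800,600),interpolation=cv2.INTER_CUBIC)
    cv2.imwrite(f"pics/c_{n}.png",np.clip(f.astype(float)*1.6,0,255).astype(np.uint8))
```

```text
scene jig 0.67 4339 [236.9862 183.8225] col [84. 79. 66.] box [[204.8000030517578, 137.6999969482422], [262.3999938964844, 133.10000610351562], [269.5, 221.1999969482422], [211.89999389648438, 225.89999389648438]] 
  W [[0.4217, -0.0984], [0.4136, 0.0474], [0.6729, 0.0503], [0.6788, -0.0775]] mean [ 0.5467 -0.0195]
scene jig 0.42 1533 [382.9876 217.3855] col [54. 37. 29.] box [[352.29998779296875, 229.8000030517578], [378.3999938964844, 186.3000030517578], [410.5, 205.5], [384.3999938964844, 249.0]] 
  W [[0.7028, 0.2297], [0.5904, 0.3083], [0.6463, 0.3702], [0.7524, 0.2901]] mean [0.673  0.2996]
scene fence 0.91 749 [237.8825 185.1175] col [80. 80. 76.] box [[216.8000030517578, 175.89999389648438], [263.79998779296875, 172.5], [266.79998779296875, 214.1999969482422], [219.8000030517578, 217.5]] 
  W [[0.5741, -0.0639], [0.5698, 0.0427], [0.6805, 0.0434], [0.6842, -0.0569]] mean [ 0.6272 -0.0087]
scene fence 0.55 1235 [342.2186 168.0793] col [67. 52. 39.] box [[325.5, 188.5], [332.1000061035156, 140.89999389648438], [360.0, 144.8000030517578], [353.3999938964844, 192.3000030517578]] 
[... 2911 characters left out ...]
16], [0.5092, 0.0912], [0.5094, 0.1396]] mean [0.5312 0.1156]
top jar 0.65 335 [270.3015 229.0239] col [119. 117. 114.] box [[257.20001220703125, 233.60000610351562], [266.20001220703125, 215.60000610351562], [283.3999938964844, 224.1999969482422], [274.3999938964844, 242.1999969482422]] 
  W [[0.4966, 0.0118], [0.5358, -0.0082], [0.5168, -0.0457], [0.4778, -0.0257]] mean [ 0.5067 -0.0169]
top tray 0.64 3199 [365.2701 214.2251] col [122. 104.  82.] box [[331.29998779296875, 191.6999969482422], [388.29998779296875, 180.3000030517578], [399.5, 236.5], [342.6000061035156, 247.89999389648438]] 
  W [[0.5941, -0.1617], [0.6202, -0.2963], [0.4887, -0.3161], [0.4632, -0.184]] mean [ 0.5415 -0.2395]
```

View pics/c_top.png

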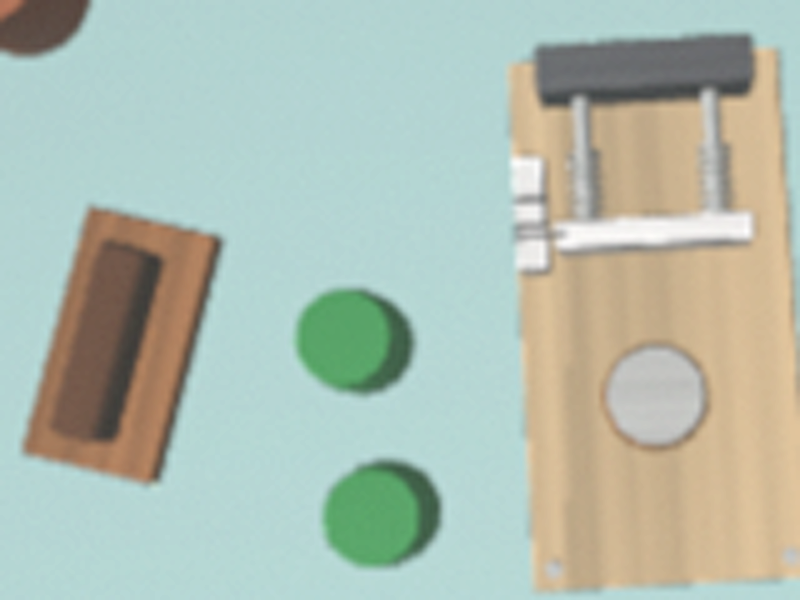

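View pics/c_scene.png

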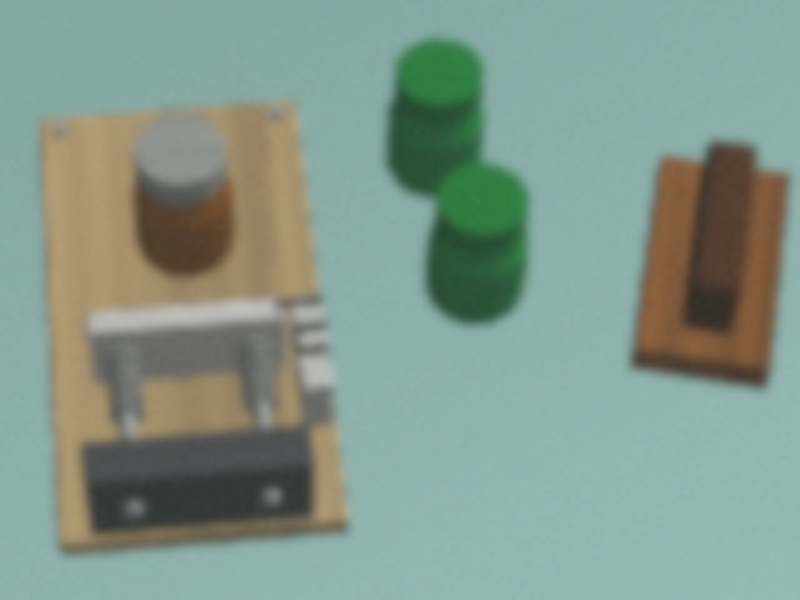

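Both crops confirm the choice: the amber jar with its steel lid is at top-crop (657,397) and scene-crop (181,150). The fence is at rest, with its pointer at (560,233). The block's rib runs (120,245)–(85,440). Next I fit the poses in both views.

```bash
cat >> h.py <<'E'
from scipy.optimize import minimize
from scipy.spatial.transform import Rotation as Ro
def box(x0,x1,y0,y1,z0,z1): return np.array([[x,y,z] for x in(x0,x1) for y in(y0,y1) for z in(z0,z1)])
def fit(C,parts,p0,names=("top","scene"),sel=None,z=0.):
    """silhouette fit of boxes: p=(x,y,yaw deg)"""
    M={}
    def sil(c,p):
        im=np.zeros((384*4,512*4),np.uint8);a=np.radians(p[2]);R=np.array([[np.cos(a),-np.sin(a),0],[np.sin(a),np.cos(a),0],[0,0,1]])
        for b in parts:
            u=(proj(c,b@R.T+[p[0],p[1],z])+.5)*4-.5
            cv2.fillConvexPoly(im,cv2.convexHull((u*16).round().astype(np.int32)),255,shift=4)
        return cv2.resize(im,(512,384),interpolation=cv2.INTER_AREA)/255.
    for n in names:
        f=cv2.GaussianBlur(C[n]["frame"],(0,0),.5).astype(float)
        d=f[...,0]/f[...,1] if sel is None else sel(f)
        roi=cv2.dilate((sil(C[n],p0)>0).astype(np.uint8),np.ones((13,13)))
        bg=np.median(d[f[...,1]>0][::7]);M[n]=((np.clip((d-bg)/(.98-bg),0,1)),roi) 
    L=lambda q:sum((np.abs(sil(C[n],q*[.001,.001,.1])-M[n][0])*M[n][1]).sum() for n in names)
    q0=np.array(p0)/[.001,.001,.1]
    r=minimize(L,q0,method="Nelder-Mead",options=dict(initial_simplex=np.vstack([q0]+[q0+d for d in np.diag([6,6,30])]),xatol=.05,fatol=.05))
    return r.x*[.001,.001,.1],r.fun
def go(x,y,z,yaw,p=None,R=None):
    """row from the measured pose to tool at x,y,z pointing down, tool y axis at world angle yaw+90"""
    s=bot.read_state();p=s["position"] if p is None else p;R=s["tcp_rot"] if R is None else R
    best=None
    for k in(0,180):
        a=np.radians(yaw+90+k);ty=np.array([np.cos(a),np.sin(a),0]);tz=np.array([0,0,-1.]);T=np.c_[np.cross(ty,tz),ty,tz]
        w=Ro.from_matrix(R.T@T).as_rotvec(degrees=True)
        if best is None or np.linalg.norm(w)<np.linalg.norm(best):best=w
    return np.r_[(R.T@(np.array([x,y,z])-p)).round(4),best.round(2)]
E
python3 - <<'E'
from h import *
C={n:imaging.capture(n) for n in("top","scene")}
bl=[box(-.06,.06,-.032,.032,0,.018),box(-.045,.045,-.012,.012,.018,.053)]
jg=[box(-.125,.125,-.065,.065,0,.012)]
tr=[box(-.065,.065,-.065,.065,0,.014)]
for k,b,p in(("block",bl,(.532,.232,-14)),("jig",jg,(.548,-.019,2.5)),("tray",tr,(.543,-.24,10))):
    for nm in(("top","scene"),("top",),("scene",)): print(k,nm,*fit(C,b,p,nm))
u=lambda a,o:(np.array(a)+.5)/5-.5+o
T=[140,150];S=[200,115]
for k,a,b in(("lid",(657,397),(181,150)),("ribfar",(135,245),(711,322)) ,("jigNL",(535,590),(295,103)),("fenceR",(752,215),(92,330)),("fenceL",(557,225),(280,318))):
    print(k,tri(C["top"],u(a,T),C["scene"],u(b,S)))
print(ray(C["top"],u((657,397),T),.082))
for z in (.3,.1): print(go(.507,-.018,z,2.5))
E
```

```text
block ('top', 'scene') [  0.5329   0.2338 -13.5646] 180.67499567232096
block ('top',) [  0.5334   0.2346 -13.6064] 49.85418585724328
block ('scene',) [  0.5314   0.2323 -13.4301] 75.38322997870836
jig ('top', 'scene') [ 0.5454 -0.0198  2.9509] 596.1678886064826
jig ('top',) [ 0.5459 -0.0194  2.9638] 228.11125762920335
jig ('scene',) [ 0.5433 -0.0211  3.0066] 300.3122672689446
tray ('top', 'scene') [ 0.5423 -0.2418  9.3739] 207.10574494249235
tray ('top',) [ 0.5428 -0.2414  9.4992] 90.38029171899464
tray ('scene',) [ 0.5413 -0.2426  9.4397] 80.71075522334174
lid [ 0.5063 -0.0185  0.0809]
ribfar [0.5786 0.2227 0.0304]
jigNL [0.4188 0.0378 0.0104]
fenceR [ 0.5879 -0.0614  0.0557]
fenceL [0.5842 0.0245 0.0542]
[[ 0.5062 -0.0184  0.082 ]]
[ -0.4843  -0.4739  -0.0604  -0.       0.     -21.85  ]
[ -0.4843  -0.4739   0.1396  -0.       0.     -21.85  ]
```

>>> {"api": "play_rows", "payload": {
  "motion": [
    [[-0.484,-0.474,0.02,0,0,-21.9],[-0.484,-0.474,0.02,0,0,-21.9],[-0.484,-0.474,0.02,0,0,-21.9],[-0.484,-0.474,0.02,0,0,-21.9],[-0.484,-0.474,0.02,0,0,-21.9],[-0.484,-0.474,0.02,0,0,-21.9],[-0.484,-0.474,0.02,0,0,-21.9],[-0.484,-0.474,0.02,0,0,-21.9]]
  ],
  "fingers": 0.08
}}

```text
time_s: 2.37
position: [0.3536, 0.2923, 0.2301]
tcp_rot: [[-0.999, -0.045, 0.001], [-0.045, 0.999, 0.0], [-0.001, 0.0, -1.0]]
force: [0.6, 0.3, -0.3]
opening: 0.92
grasp_force: 0.0
```

```bash
python3 -c "
from h import *
print(bot.read_state()['position'],go(.5063,-.0185,.2,3.0))"
```

```text
[0.3536 0.2923 0.2301] [-0.1385 -0.3174  0.0301  0.02    0.05   -0.42  ]
```

>>> {"api": "play_rows", "payload": {
  "motion": [
    [[-0.138,-0.317,0.03,0,0,-0.4],[-0.138,-0.317,0.03,0,0,-0.4],[-0.138,-0.317,0.03,0,0,-0.4],[-0.138,-0.317,0.03,0,0,-0.4],[-0.138,-0.317,0.03,0,0,-0.4],[-0.138,-0.317,0.03,0,0,-0.4],[-0.138,-0.317,0.03,0,0,-0.4],[-0.138,-0.317,0.03,0,0,-0.4]]
  ]
}}

```text
time_s: 3.03
position: [0.4997, -0.0065, 0.2011]
tcp_rot: [[-0.999, -0.051, 0.001], [-0.051, 0.999, -0.0], [-0.001, -0.0, -1.0]]
force: [1.0, 0.8, -0.1]
opening: 0.919
grasp_force: 0.0
```

>>> {"api": "play_rows", "payload": {
  "motion": [
    [[0,0,0,0,0,0],[0,0,0,0,0,0],[0,0,0,0,0,0]]
  ]
}}

```text
time_s: 3.28
position: [0.4983, -0.0043, 0.2008]
tcp_rot: [[-0.999, -0.05, -0.001], [-0.05, 0.999, 0.001], [0.001, 0.001, -1.0]]
force: [-0.2, 0.5, 1.0]
opening: 0.922
grasp_force: 0.0
```

```bash
python3 -c "
from h import *
print(bot.read_state()['position'],go(.5063,-.0185,.2,3.0))"
```

```text
[ 0.4983 -0.0043  0.2008] [-0.0072 -0.0146  0.0008  0.04   -0.07   -0.12  ]
```

>>> {"api": "play_rows", "payload": {
  "motion": [
    [[-0.007,-0.0146,0.02,0,0,0],[-0.007,-0.0146,0.05,0,0,0],[-0.007,-0.0146,0.08,0,0,0],[-0.007,-0.0146,0.11,0,0,0],[-0.007,-0.0146,0.13,0,0,0],[-0.007,-0.0146,0.145,0,0,0],[-0.007,-0.0146,0.155,0,0,0],[-0.007,-0.0146,0.155,0,0,0]]
  ]
}}

```text
time_s: 3.95
position: [0.505, -0.0168, 0.0446]
tcp_rot: [[-0.999, -0.054, -0.004], [-0.054, 0.999, 0.001], [0.004, 0.001, -1.0]]
force: [0.7, -0.4, 0.5]
opening: 0.922
grasp_force: 0.0
```

>>> {"api": "play_rows", "payload": {
  "motion": [
    [[0,0,0,0,0,0],[0,0,0,0,0,0],[0,0,0,0,0,0],[0,0,0,0,0,0],[0,0,0,0,0,0],[0,0,0,0,0,0]]
  ],
  "fingers": 0.03
}}

```text
time_s: 4.45
position: [0.507, -0.0187, 0.0466]
tcp_rot: [[-0.999, -0.051, 0.001], [-0.051, 0.999, -0.0], [-0.001, -0.0, -1.0]]
force: [-0.4, 0.7, 1.3]
opening: 0.551
grasp_force: 5.3
```

>>> {"api": "play_rows", "payload": {
  "motion": [
    [[0,0,0,0,0,0],[0,0,0,0,0,0],[0,0,0,0,0,0],[0,0,-0.01,0,0,0],[0,0,-0.03,0,0,0],[0,0,-0.06,0,0,0],[0,0,-0.08,0,0,0],[0,0,-0.08,0,0,0]]
  ]
}}

```text
time_s: 5.12
position: [0.5089, -0.0191, 0.1297]
tcp_rot: [[-0.999, -0.052, 0.007], [-0.052, 0.999, -0.002], [-0.007, -0.002, -1.0]]
force: [0.6, 0.2, -1.6]
opening: 0.543
grasp_force: 30.0
```

```bash
python3 -c "
from h import *
s=bot.read_state();print(s['position'],go(.5423,-.2418,.13,3.0))"
```

```text
[ 0.5089 -0.0191  0.1297] [-0.0218 -0.2241  0.0004 -0.14    0.41   -0.04  ]
```

>>> {"api": "play_rows", "payload": {
  "motion": [
    [[-0.003,-0.025,0,0,0,0],[-0.007,-0.06,0,0,0,0],[-0.012,-0.1,0,0,0,0],[-0.016,-0.14,0,0,0,0],[-0.02,-0.18,0,0,0,0],[-0.022,-0.205,0,0,0,0],[-0.024,-0.22,0,0,0,0],[-0.024,-0.224,0,0,0,0]]
  ]
}}

```text
time_s: 5.78
position: [0.5423, -0.2437, 0.1253]
tcp_rot: [[-0.999, -0.048, 0.0], [-0.048, 0.999, -0.001], [-0.0, -0.001, -1.0]]
force: [1.1, 0.0, -1.3]
opening: 0.545
grasp_force: 30.0
```

>>> {"api": "play_rows", "payload": {
  "motion": [
    [[0,0,0.015,0,0,0],[0,0,0.035,0,0,0],[0,0,0.055,0,0,0],[0,0,0.07,0,0,0],[0,0,0.075,0,0,0],[0,0,0.078,0,0,0],[0,0,0.078,0,0,0],[0,0,0.078,0,0,0]]
  ]
}}

```text
time_s: 6.45
position: [0.5425, -0.2405, 0.0486]
tcp_rot: [[-0.999, -0.052, 0.001], [-0.052, 0.999, -0.0], [-0.001, -0.0, -1.0]]
force: [0.2, -0.5, -0.9]
opening: 0.544
grasp_force: 30.0
```

>>> {"api": "play_rows", "payload": {
  "motion": [
    [[0,0,0.002,0,0,0],[0,0,0.004,0,0,0],[0,0,0.006,0,0,0],[0,0,0.007,0,0,0],[0,0,0.008,0,0,0],[0,0,0.0085,0,0,0],[0,0,0.009,0,0,0],[0,0,0.009,0,0,0]]
  ]
}}

```text
time_s: 7.12
position: [0.5421, -0.2411, 0.0396]
tcp_rot: [[-0.999, -0.051, -0.0], [-0.051, 0.999, -0.0], [0.0, -0.0, -1.0]]
force: [-0.9, 0.4, 4.3]
opening: 0.541
grasp_force: 30.0
```

>>> {"api": "play_rows", "payload": {
  "motion": [
    [[0,0,0.0005,0,0,0],[0,0,0.001,0,0,0],[0,0,0.001,0,0,0]]
  ]
}}

```text
time_s: 7.37
position: [0.5421, -0.2411, 0.0396]
tcp_rot: [[-0.999, -0.051, 0.0], [-0.051, 0.999, -0.0], [-0.0, -0.0, -1.0]]
force: [-2.6, 1.2, 10.1]
opening: 0.545
grasp_force: 30.0
```

>>> {"api": "play_rows", "payload": {
  "motion": [
    [[0,0,-0.001,0,0,0],[0,0,-0.001,0,0,0],[0,0,-0.001,0,0,0],[0,0,-0.001,0,0,0],[0,0,-0.001,0,0,0]]
  ],
  "fingers": 0.075
}}

```text
time_s: 7.78
position: [0.5422, -0.241, 0.0387]
tcp_rot: [[-0.999, -0.051, -0.0], [-0.051, 0.999, 0.0], [0.0, 0.0, -1.0]]
force: [-0.1, 0.8, 0.1]
opening: 0.82
grasp_force: 0.0
```

>>> {"api": "play_rows", "payload": {
  "motion": [
    [[0,0,-0.01,0,0,0],[0,0,-0.03,0,0,0],[0,0,-0.06,0,0,0],[0,0,-0.1,0,0,0],[0,0,-0.13,0,0,0],[0,0,-0.15,0,0,0],[0,0,-0.15,0,0,0]]
  ]
}}

```text
time_s: 8.37
position: [0.5449, -0.2428, 0.1949]
tcp_rot: [[-0.999, -0.052, 0.009], [-0.052, 0.999, -0.006], [-0.009, -0.007, -1.0]]
force: [0.4, 0.1, 0.3]
opening: 0.862
grasp_force: 0.0
```

Run:
```python
from h import *
s=bot.read_state();print(s['position'],s['joint_positions'],go(.5329,.2338,.2,-13.6))
c=imaging.capture("scene")
f=cv2.resize(c["frame"][110:230,80:240,::-1],(800,600),interpolation=cv2.INTER_CUBIC)
cv2.imwrite("pics/d.png",np.clip(f*1.6,0,255).astype(np.uint8))
```

```text
[ 0.5449 -0.2428  0.1949] [ -34.737    30.8654   89.3198   -0.0014   59.1746 -127.695 ] [-0.0127  0.4765 -0.0082 -0.32    0.56   16.56  ]
```

View pics/d.png

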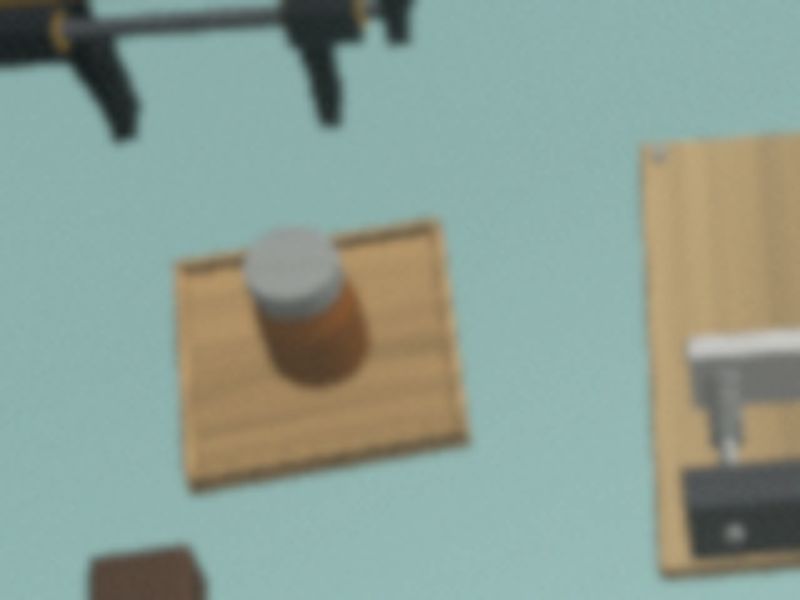

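The jar stands upright inside the tray (crop pixel (310,310)) and the gripper is clear. On to the block.

>>> {"api": "play_rows", "payload": {
  "motion": [
    [[-0.001,0.03,0,0,0,2],[-0.003,0.07,0,0,0,5],[-0.005,0.11,0,0,0,8],[-0.006,0.15,0,0,0,11],[-0.008,0.19,0,0,0,14],[-0.009,0.23,0,0,0,16.5],[-0.01,0.265,0,0,0,16.5],[-0.01,0.28,0,0,0,16.5]]
  ],
  "fingers": 0.05
}}

```text
time_s: 9.08
position: [0.5355, 0.0434, 0.1876]
tcp_rot: [[-0.973, 0.231, -0.004], [0.231, 0.973, 0.002], [0.005, 0.001, -1.0]]
force: [0.0, -0.9, -0.6]
opening: 0.575
grasp_force: 0.0
```

```bash
python3 -c "
from h import *
s=bot.read_state();print(s['position'],go(.5329,.2338,.15,-13.6))"
```

```text
[0.5355 0.0434 0.1876] [ 0.0464  0.1846  0.038   0.05   -0.26    0.22  ]
```

>>> {"api": "play_rows", "payload": {
  "motion": [
    [[0.007,0.03,0.005,0,0,0],[0.017,0.07,0.012,0,0,0],[0.027,0.11,0.02,0,0,0],[0.037,0.145,0.03,0,0,0],[0.043,0.17,0.036,0,0,0],[0.046,0.182,0.038,0,0,0],[0.046,0.184,0.038,0,0,0],[0.046,0.184,0.038,0,0,0]]
  ]
}}

```text
time_s: 9.75
position: [0.5358, 0.2286, 0.1503]
tcp_rot: [[-0.972, 0.233, -0.001], [0.233, 0.972, -0.001], [0.001, -0.001, -1.0]]
force: [-0.7, 0.5, 0.1]
opening: 0.575
grasp_force: 0.0
```

>>> {"api": "play_rows", "payload": {
  "motion": [
    [[0,0,0,0,0,0],[0,0,0,0,0,0],[0,0,0,0,0,0]]
  ]
}}

```text
time_s: 10.0
position: [0.5366, 0.2272, 0.1514]
tcp_rot: [[-0.972, 0.237, 0.0], [0.237, 0.972, -0.0], [-0.001, -0.0, -1.0]]
force: [-0.8, 0.1, -0.4]
opening: 0.577
grasp_force: 0.0
```

```bash
python3 -c "
from h import *
s=bot.read_state();print(s['position'],go(.5329,.2338,.041,-13.6))"
```

```text
[0.5366 0.2272 0.1514] [ 0.0053  0.0055  0.1104 -0.      0.03   -0.08  ]
```

>>> {"api": "play_rows", "payload": {
  "motion": [
    [[0.005,0.0055,0.02,0,0,0],[0.005,0.0055,0.045,0,0,0],[0.005,0.0055,0.07,0,0,0],[0.005,0.0055,0.09,0,0,0],[0.005,0.0055,0.102,0,0,0],[0.005,0.0055,0.11,0,0,0],[0.005,0.0055,0.111,0,0,0],[0.005,0.0055,0.111,0,0,0]]
  ]
}}

```text
time_s: 10.67
position: [0.533, 0.235, 0.0402]
tcp_rot: [[-0.972, 0.235, 0.0], [0.235, 0.972, 0.0], [-0.0, 0.0, -1.0]]
force: [0.8, -0.1, 0.5]
opening: 0.578
grasp_force: 0.0
```

>>> {"api": "play_rows", "payload": {
  "motion": [
    [[0,0,0,0,0,0],[0,0,0,0,0,0],[0,0,0,0,0,0],[0,0,0,0,0,0],[0,0,0,0,0,0],[0,0,0,0,0,0],[0,0,0,0,0,0],[0,0,0,0,0,0]]
  ],
  "fingers": 0.005
}}

```text
time_s: 11.33
position: [0.5327, 0.235, 0.0406]
tcp_rot: [[-0.972, 0.234, 0.0], [0.234, 0.972, -0.0], [-0.0, -0.0, -1.0]]
force: [-0.8, -2.2, 5.5]
opening: 0.275
grasp_force: 30.0
```

>>> {"api": "play_rows", "payload": {
  "motion": [
    [[0,0,-0.005,0,0,0],[0,0,-0.02,0,0,0],[0,0,-0.05,0,0,0],[0,0,-0.08,0,0,0],[0,0,-0.105,0,0,0],[0,0,-0.12,0,0,0],[0,0,-0.12,0,0,0],[0,0,-0.12,0,0,0]]
  ]
}}

```text
time_s: 12.0
position: [0.5325, 0.2356, 0.1602]
tcp_rot: [[-0.972, 0.234, 0.001], [0.234, 0.972, 0.001], [-0.001, 0.001, -1.0]]
force: [-0.7, 0.2, -2.6]
opening: 0.273
grasp_force: 30.0
```

Run:
```python
from h import *
s=bot.read_state();j=np.array([.5455,-.0197]);a=np.radians(3);x=-.052
print(s['position'],s['force'],s['moment'],go(j[0]+x*np.cos(a),j[1]+x*np.sin(a),.16,3))
```

```text
[0.5325 0.2356 0.1602] [-0.668   0.1701 -2.5891] [-0.0274 -0.0098 -0.0129] [ -0.0226  -0.2599   0.       0.04     0.05   -16.56  ]
```

>>> {"api": "play_rows", "payload": {
  "motion": [
    [[-0.002,-0.02,0,0,0,-2],[-0.005,-0.055,0,0,0,-5],[-0.008,-0.095,0,0,0,-8],[-0.012,-0.135,0,0,0,-11],[-0.015,-0.175,0,0,0,-14],[-0.019,-0.215,0,0,0,-16.5],[-0.0215,-0.245,0,0,0,-16.5],[-0.0226,-0.26,0,0,0,-16.5]]
  ]
}}

```text
time_s: 12.67
position: [0.4918, -0.0257, 0.1581]
tcp_rot: [[-0.999, -0.048, -0.004], [-0.048, 0.999, 0.0], [0.004, 0.0, -1.0]]
force: [0.3, 0.2, -3.0]
opening: 0.274
grasp_force: 30.0
```

>>> {"api": "play_rows", "payload": {
  "motion": [
    [[0,0,0,0,0,0],[0,0,0,0,0,0],[0,0,0,0,0,0],[0,0,0,0,0,0]]
  ]
}}

```text
time_s: 13.0
position: [0.4931, -0.0215, 0.1593]
tcp_rot: [[-0.999, -0.053, -0.002], [-0.053, 0.999, 0.001], [0.002, 0.001, -1.0]]
force: [-0.1, 0.2, -2.9]
opening: 0.279
grasp_force: 30.0
```

Run:
```python
from h import *
s=bot.read_state();j=np.array([.5455,-.0197]);a=np.radians(3);x=-.052
print(s['position'],s['force'],go(j[0]+x*np.cos(a),j[1]+x*np.sin(a),.062,3))
C={n:imaging.capture(n) for n in("scene","top")}
s=[C["scene"]["frame"][100:230,190:290],C["top"]["frame"][150:280,220:320]]
f=cv2.resize(np.hstack(s)[:,:,::-1],(800,520),interpolation=cv2.INTER_CUBIC)
cv2.imwrite("pics/e.png",np.clip(f*1.6,0,255).astype(np.uint8))
```

```text
[ 0.4931 -0.0215  0.1593] [-0.0834  0.214  -2.8894] [-0.0006 -0.001   0.0973  0.05   -0.09    0.02  ]
```

View pics/e.png

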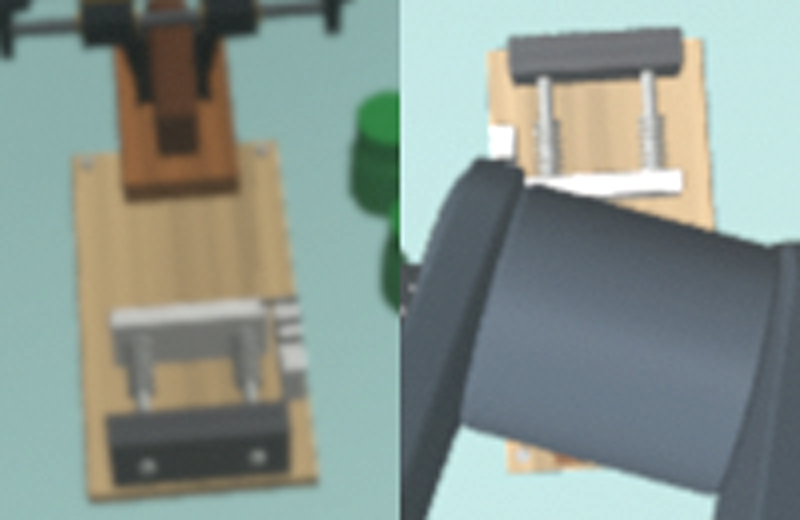

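The block is held level ahead of the fence (far edge at crop (180,190)), parallel to it and on the bed's centre line. I lower it next.

>>> {"api": "play_rows", "payload": {
  "motion": [
    [[0,-0.001,0.02,0,0,0],[0,-0.001,0.045,0,0,0],[0,-0.001,0.065,0,0,0],[0,-0.001,0.08,0,0,0],[0,-0.001,0.09,0,0,0],[0,-0.001,0.097,0,0,0],[0,-0.001,0.097,0,0,0],[0,-0.001,0.097,0,0,0]]
  ]
}}

```text
time_s: 13.77
position: [0.494, -0.0235, 0.0631]
tcp_rot: [[-0.999, -0.052, 0.0], [-0.052, 0.999, -0.0], [-0.0, -0.0, -1.0]]
force: [-0.6, -0.1, -3.1]
opening: 0.274
grasp_force: 30.0
```

>>> {"api": "play_rows", "payload": {
  "motion": [
    [[0,0,0.002,0,0,0],[0,0,0.004,0,0,0],[0,0,0.006,0,0,0],[0,0,0.007,0,0,0],[0,0,0.008,0,0,0],[0,0,0.0085,0,0,0],[0,0,0.009,0,0,0],[0,0,0.009,0,0,0]]
  ]
}}

```text
time_s: 14.43
position: [0.4936, -0.0238, 0.054]
tcp_rot: [[-0.999, -0.051, -0.0], [-0.051, 0.999, 0.0], [0.0, 0.0, -1.0]]
force: [-0.5, -0.6, -2.0]
opening: 0.278
grasp_force: 30.0
```

Run:
```python
from h import *
s=bot.read_state();j=np.array([.5455,-.0197]);a=np.radians(3);x=-.052
print(s['position'],s['force'],s['moment'],go(j[0]+x*np.cos(a),j[1]+x*np.sin(a),.0526,3))
C={n:imaging.capture(n) for n in("scene","top")}
c=C["scene"]
# predicted block/jig outlines over the scene picture
f=cv2.resize(np.clip(c["frame"][110:230,190:290,::-1]*1.6,0,255).astype(np.uint8),(600,720)[:2],interpolation=cv2.INTER_CUBIC)[:600]
f=cv2.resize(np.clip(c["frame"][120:210,195:285,::-1]*1.6,0,255).astype(np.uint8),(600,600),interpolation=cv2.INTER_CUBIC)
cv2.imwrite("pics/f.png",f)
```

```text
[ 0.4936 -0.0238  0.054 ] [-0.5374 -0.6104 -2.0432] [ 0.0213  0.0288 -0.0083] [-0.      0.0013  0.0014  0.     -0.01   -0.05  ]
```

View pics/f.png

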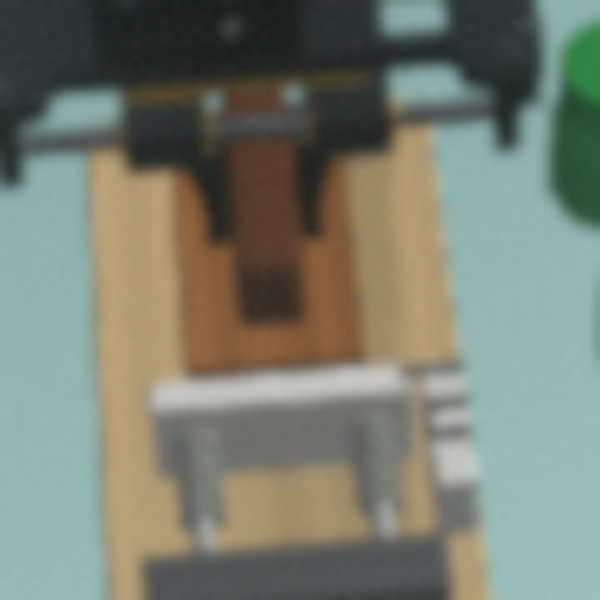

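>>> {"api": "play_rows", "payload": {
  "motion": [
    [[0,0.0005,0.0005,0,0,0],[0,0.001,0.001,0,0,0],[0,0.0013,0.0015,0,0,0],[0,0.0013,0.0018,0,0,0],[0,0.0013,0.0018,0,0,0],[0,0.0013,0.0018,0,0,0]]
  ]
}}

```text
time_s: 15.03
position: [0.4936, -0.0224, 0.0526]
tcp_rot: [[-0.999, -0.051, 0.0], [-0.051, 0.999, -0.0], [-0.0, -0.0, -1.0]]
force: [-1.8, -0.0, 4.0]
opening: 0.273
grasp_force: 30.0
```

>>> {"api": "play_rows", "payload": {
  "motion": [
    [[-0.002,0,0,0,0,0],[-0.004,0,0,0,0,0],[-0.007,0,0,0,0,0],[-0.01,0,0,0,0,0],[-0.013,0,0,0,0,0],[-0.015,0,0,0,0,0],[-0.016,0,0,0,0,0],[-0.016,0,0,0,0,0]]
  ]
}}

```text
time_s: 15.7
position: [0.5066, -0.0209, 0.0526]
tcp_rot: [[-0.999, -0.052, -0.006], [-0.052, 0.999, 0.001], [0.006, 0.002, -1.0]]
force: [-6.5, -0.3, 9.4]
opening: 0.274
grasp_force: 30.0
```

>>> {"api": "play_rows", "payload": {
  "motion": [
    [[-0.001,0,0,0,0,0],[-0.002,0,0,0,0,0],[-0.003,0,0,0,0,0],[-0.004,0,0,0,0,0],[-0.005,0,0,0,0,0],[-0.006,0,0,0,0,0],[-0.007,0,0,0,0,0],[-0.008,0,0,0,0,0]]
  ]
}}

```text
time_s: 16.37
position: [0.5141, -0.0204, 0.0526]
tcp_rot: [[-0.999, -0.052, -0.007], [-0.052, 0.999, 0.001], [0.007, 0.002, -1.0]]
force: [-7.7, 0.4, 9.7]
opening: 0.274
grasp_force: 30.0
```

Run:
```python
from h import *
s=bot.read_state();j=np.array([.5455,-.0197]);a=np.radians(3);x=-.018
print(s['position'],s['force'],s['moment'],go(j[0]+x*np.cos(a),j[1]+x*np.sin(a),.0526,3))
```

```text
[ 0.5141 -0.0204  0.0526] [-7.654   0.4247  9.7333] [-0.1151  0.8751 -0.015 ] [-0.0134 -0.0009 -0.0001  0.1    -0.39   -0.03  ]
```

>>> {"api": "play_rows", "payload": {
  "motion": [
    [[0,-0.0005,-0.0005,0,0,0],[-0.001,-0.0008,-0.0005,0,0,0],[-0.002,-0.0008,-0.0005,0,0,0],[-0.003,-0.0008,-0.0005,0,0,0],[-0.004,-0.0008,-0.0005,0,0,0],[-0.005,-0.0008,-0.0005,0,0,0],[-0.006,-0.0008,-0.0005,0,0,0],[-0.007,-0.0008,-0.0005,0,0,0]]
  ]
}}

```text
time_s: 17.03
position: [0.5197, -0.0207, 0.0526]
tcp_rot: [[-0.999, -0.052, -0.011], [-0.052, 0.999, 0.002], [0.01, 0.002, -1.0]]
force: [-10.6, -0.2, 11.2]
opening: 0.27
grasp_force: 30.0
```

```bash
cat > look.py <<'E'
from h import *
import sys
s=bot.read_state();j=np.array([.5455,-.0197]);a=np.radians(3);x=-.018
print(s['position'],s['force'],s['moment'],go(j[0]+x*np.cos(a),j[1]+x*np.sin(a),.0526,3))
c=imaging.capture("scene")
f=cv2.resize(np.clip(c["frame"][120:210,195:285,::-1]*1.6,0,255).astype(np.uint8),(600,600),interpolation=cv2.INTER_CUBIC)
cv2.imwrite(sys.argv[1],f)
E
python3 look.py pics/g.png
```

```text
[ 0.5197 -0.0207  0.0526] [-10.5656  -0.1853  11.1539] [-0.1815  1.4332 -0.0252] [-0.0079 -0.0003 -0.0001  0.13   -0.6     0.    ]
```

View pics/g.png

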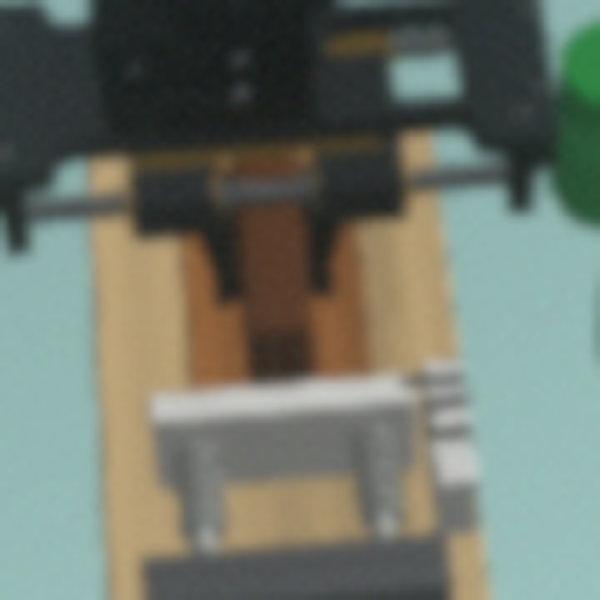

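>>> {"api": "play_rows", "payload": {
  "motion": [
    [[0,0,0,0,-0.3,0],[-0.0007,0,0,0,-0.6,0],[-0.0014,0,0,0,-0.8,0],[-0.0021,0,0,0,-0.9,0],[-0.0028,0,0,0,-0.9,0],[-0.0035,0,0,0,-0.9,0],[-0.0042,0,0,0,-0.9,0],[-0.005,0,0,0,-0.9,0]]
  ]
}}

```text
time_s: 17.75
position: [0.5219, -0.0205, 0.0526]
tcp_rot: [[-0.999, -0.053, -0.001], [-0.053, 0.999, 0.003], [0.001, 0.003, -1.0]]
force: [-13.5, -3.1, 14.9]
opening: 0.271
grasp_force: 30.0
```

>>> {"api": "play_rows", "payload": {
  "motion": [
    [[0,0,0,0,0,0],[0,0,0,0,0,0]]
  ]
}}

```text
time_s: 17.92
position: [0.5221, -0.0205, 0.0526]
tcp_rot: [[-0.999, -0.053, -0.001], [-0.053, 0.999, 0.003], [0.0, 0.003, -1.0]]
force: [-13.7, -2.6, 14.2]
opening: 0.274
grasp_force: 30.0
```

```bash
python3 look.py pics/h.png
```

```text
[ 0.5221 -0.0205  0.0526] [-13.7106  -2.635   14.1512] [-0.6548  2.4265 -0.0723] [-0.0054 -0.0004 -0.      0.17   -0.02    0.04  ]
```

>>> {"api": "play_rows", "payload": {
  "motion": [
    [[0,0,-0.0003,0,0,0],[0,0,-0.0006,0,0,0],[0,0,-0.001,0,0,0],[0,0,-0.001,0,0,0],[0,0,-0.001,0,0,0]]
  ]
}}

```text
time_s: 18.38
position: [0.523, -0.0205, 0.0526]
tcp_rot: [[-0.999, -0.053, 0.001], [-0.053, 0.999, 0.003], [-0.001, 0.003, -1.0]]
force: [-9.5, -1.9, 4.1]
opening: 0.272
grasp_force: 30.0
```

>>> {"api": "play_rows", "payload": {
  "motion": [
    [[-0.0006,0,0,0,0,0],[-0.0012,0,0,0,0,0],[-0.0018,0,0,0,-0.1,0],[-0.0024,0,0,0,-0.1,0],[-0.003,0,0,0,-0.2,0],[-0.0036,0,0,0,-0.2,0],[-0.0042,0,0,0,-0.2,0],[-0.0045,0,0,0,-0.2,0]]
  ]
}}

```text
time_s: 19.05
position: [0.526, -0.0203, 0.0526]
tcp_rot: [[-0.999, -0.053, 0.001], [-0.053, 0.999, 0.003], [-0.001, 0.003, -1.0]]
force: [-12.5, -3.6, 6.9]
opening: 0.275
grasp_force: 30.0
```

>>> {"api": "play_rows", "payload": {
  "motion": [
    [[0,0,0,0,0,0],[0,0,0,0,0,0],[0,0,0,0,0,0]]
  ]
}}

```text
time_s: 19.3
position: [0.5261, -0.0203, 0.0526]
tcp_rot: [[-0.999, -0.053, 0.001], [-0.053, 0.999, 0.003], [-0.002, 0.003, -1.0]]
force: [-11.7, -2.4, 6.1]
opening: 0.272
grasp_force: 30.0
```

```bash
python3 look.py pics/i.png
```

```text
[ 0.5261 -0.0203  0.0526] [-11.6891  -2.3877   6.1289] [-0.8257  2.2906 -0.082 ] [-0.0014 -0.0004 -0.      0.19    0.09    0.04  ]
```

View pics/i.png

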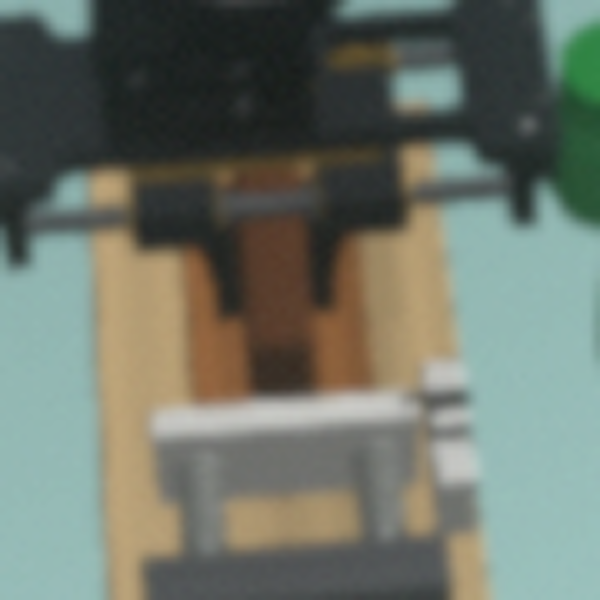

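Run:
```python
from h import *
c=imaging.capture("scene");t=imaging.capture("top")
F={k:cv2.imread(f"pics/{k}.png",0).astype(np.float32) for k in "fghi"}
a=np.radians(3);R=np.array([[np.cos(a),-np.sin(a),0],[np.sin(a),np.cos(a),0],[0,0,1]]);W=lambda p:R@np.array(p)+[.5455,-.0197,0]
P=lambda p:((proj(c,W(p))[0]-[195,120]+.5)*600/90-.5).round(1)
for d in(0,6,12,18): print(d,"fence top front L/R,back",P([.03+d/1e3,-.045,.055]),P([.03+d/1e3,.045,.055]),P([.042+d/1e3,-.045,.055]),"pointer z=.034",P([.036+d/1e3,.052,.034]))
T=F["f"][378:450,155:230]
for k in "ghi":
    r=cv2.matchTemplate(F[k][340:520,140:250],T,cv2.TM_CCOEFF_NORMED);_,m,_,l=cv2.minMaxLoc(r);print(k,m,l[1]+340-378,l[0]+140-155)
for k in "fi": print(k,"col440-455",F[k][355:500:4,435:460].mean(1).round().astype(int).tolist(), "col415-425",F[k][355:500:4,412:422].mean(1).round().astype(int).tolist())
f=t["frame"][165:225,235:305,::-1]
cv2.imwrite("pics/j.png",cv2.resize(np.clip(f*1.5,0,255).astype(np.uint8),(700,600),interpolation=cv2.INTER_CUBIC))
```

```text
0 fence top front L/R,back [150.4 384. ] [415.3 362.5] [152.  412.7] pointer z=.034 [437.7 411.2]
6 fence top front L/R,back [151.2 398.3] [417.  376.7] [152.9 427.3] pointer z=.034 [439.4 425.3]
12 fence top front L/R,back [152.  412.7] [418.7 391. ] [153.7 441.9] pointer z=.034 [441.2 439.6]
18 fence top front L/R,back [152.9 427.3] [420.4 405.4] [154.5 456.6] pointer z=.034 [442.9 454. ]
g 0.9928979873657227 11 -1
h 0.9907770752906799 17 0
i 0.9977256059646606 26 1
f col440-455 [149, 139, 131, 129, 140, 158, 176, 183, 184, 171, 154, 135, 128, 139, 158, 170, 172, 161, 141, 126, 128, 144, 166, 179, 186, 186, 186, 185, 184, 180, 175, 163, 148, 134, 121, 115, 111] col415-425 [155, 147, 136, 123, 119, 128, 140, 150, 153, 149, 143, 137, 133, 131, 130, 131, 133, 133, 134, 134, 135, 137, 138, 139, 141, 143, 145, 146, 148, 149, 149, 149, 149, 150, 151, 151, 150]
i col440-455 [162, 170, 180, 187, 192, 193, 190, 179, 161, 132, 108, 96, 106, 130, 158, 171, 174, 162, 141, 126, 128, 145, 167, 180, 187, 187, 187, 186, 185, 181, 176, 165, 150, 135, 121, 116, 112] col415-425 [158, 157, 156, 154, 152, 152, 152, 149, 142, 132, 123, 126, 139, 151, 155, 149, 138, 128, 122, 120, 122, 123, 124, 126, 126, 125, 127, 128, 128, 129, 130, 133, 138, 143, 148, 151, 152]
```

View pics/j.png

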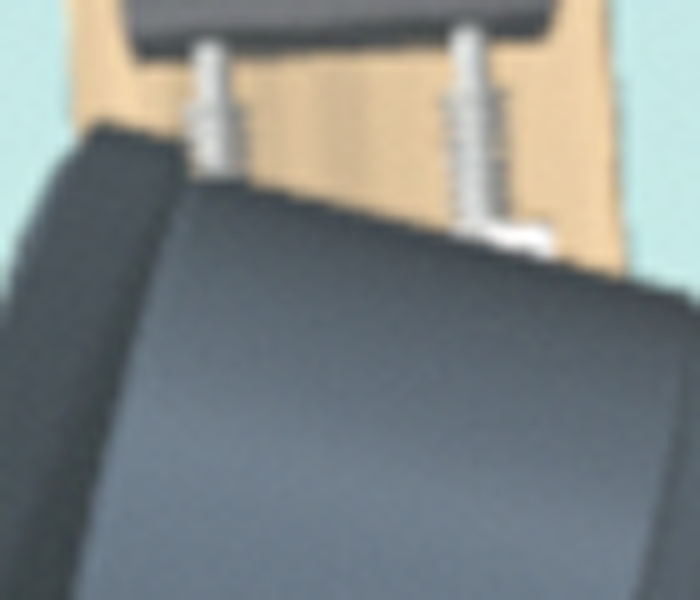

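The fence has moved 26 px in the crop at 2.4 px/mm, so about 11 mm of travel. The top view shows it only partly, hidden by the arm. The end is flush and centred, so I give it a last small nudge and let it settle.

>>> {"api": "play_rows", "payload": {
  "motion": [
    [[-0.0004,0,0,0,0,0],[-0.0008,0,0,0,0,0],[-0.001,0,0,0,0,0],[-0.001,0,0,0,0,0],[-0.001,0,0,0,0,0],[-0.001,0,0,0,0,0],[-0.001,0,0,0,0,0],[-0.001,0,0,0,0,0]]
  ]
}}

```text
time_s: 20.12
position: [0.5268, -0.0203, 0.0526]
tcp_rot: [[-0.999, -0.053, 0.001], [-0.053, 0.999, 0.003], [-0.001, 0.003, -1.0]]
force: [-12.4, -3.1, 6.8]
opening: 0.273
grasp_force: 30.0
```

Run:
```python
from h import *
c=imaging.capture("scene")
g=cv2.resize(np.clip(c["frame"][120:210,195:285,::-1]*1.6,0,255).astype(np.uint8),(600,600),interpolation=cv2.INTER_CUBIC)
g=cv2.cvtColor(g,cv2.COLOR_BGR2GRAY);T=cv2.imread("pics/f.png",0)[378:450,155:230]
r=cv2.minMaxLoc(cv2.matchTemplate(g[340:520,140:250],T,cv2.TM_CCOEFF_NORMED));print("travel mm",(r[3][1]-38)/2.4,r[1])
for n in("scene",):
    for q in finder.recognise(n,"jar"): print(q)
s=bot.read_state();print(s["position"],s["force"],np.abs(s["qvel"]).max())
```

```text
travel mm 11.666666666666668 0.9921979308128357
{'at': [0.4621, 0.1008, 0.0594], 'confidence': 0.82}
{'at': [0.5578, -0.2352, 0.0589], 'confidence': 0.79}
{'at': [0.5467, 0.1132, 0.0536], 'confidence': 0.78}
[ 0.5268 -0.0203  0.0526] [-12.0298  -3.4187   7.4728] 0.03036462888839538
```

```bash
python3 -c "
from rig import bot
print(bot.hand_in())"
```

```text
the job is handed in; nothing more can be done
None
```

The job is handed in: the jar stands upright in the tray, and the arm is still holding the block flat, square and centred on the fence, pushed back about 11.7 mm by the camera (half travel is 12 mm).

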